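Clamp the spirit level and level the pedal riser

TASK

Press the open steel strap on the pedal riser down over the spirit level until it snaps shut and stays. Then press the levelling-foot knob at the riser's front fully down and, keeping it down, turn it until the bubble rests midway between the two lines. Finish still holding the knob and pressing it fully down with the bubble centred, so that I can tighten the lock nut; leave the other things on the board where they are.

Things in the scene. Friction and masses are not known exactly. Their poses are not given: they have to be found in the camera images.
- riser_base: Aluminium base plate of the pedal riser, 300 (x) x 220 (y) x 10 mm, fixed to the board. Origin on the board; own -x is the riser's front, +x its back, z up. In its axes the levelling foot is at x -135 mm, y 0; the plywood shelf (top about 50 mm over the board) covers x -60 to 130, y -120 to 120 mm and carries the spirit level at y 55 mm.
- pedal_top (a point): Middle of the top of the black pedal screwed to the shelf (115 x 70 mm, about 88 mm over the board; its knob and switch rise 12 mm more). Not to be handled.
- riser_frame (a joint): How far the sprung riser front stands up, rad: 0.03 = let go (levelling foot about 8 mm up), 0 = pressed home on its stop. It swings about the riser's y axis at the back, 255 mm behind the foot. Pressing at the foot takes about 3 N to start and 9 N just before the stop; let go, it springs up again.
- foot_knob: Knob of the levelling foot, at the riser's front. Round steel flange 60 mm across, upper face 16 mm above the origin; on it a black grip bar 44 mm long along own x, 14 mm wide along own y, 16 to 44 mm above the origin. Origin on the turning axis (z up), 30 mm over the board when pressed home. Pressing the knob presses the riser's front down. How it turns: see foot_axis.
- foot_axis (a point): Same point as the knob's origin, on its turning axis, but not turning with the knob. Clockwise from above lowers the shelf's front and moves the bubble towards the back, about 16 mm per rad. Takes about 0.15 N m, stays where left. It starts 0.55 to 1.4 rad short (clockwise) of level, with 0.8 rad to spare beyond.
- bubble (a joint): Where the bubble is in its vial, m: 0 = midway between the two black lines, + towards the riser's back, - towards its front; ends at +-0.023. The bubble goes to the high end and takes about 1 s to settle. With the foot let go it lies well to the front.
- vial_mid (a point): Middle of the vial in the top of the aluminium spirit level (170 x 24 x 28 mm): yellow window 70 x 18 mm along the riser's x, two black lines 25 mm apart, pale bubble 18 mm long. Axes like the riser base's, tilting with the shelf.
- strap (a joint): Angle of the steel strap above shut, rad: 0 = shut flat across the spirit level, 0.74 to 0.86 at the start. Pressed down 38 mm out from its hinge it resists with up to about 12 N, then from about 0.35 rad it snaps shut by itself and a detent holds it.
- strap_hinge (a point): Middle of the strap's hinge, on the +y side of the spirit level's back part, about 82 mm over the board. Axes like the riser base's, tilting with the shelf; hinge line x. The strap is a plate 30 mm wide (x), 70 mm long, 4 mm thick; shut, it runs from here level to -y, upper face 2 mm above this point; open, its free end stands up.
- phaser: silver phaser pedal, metal box 120 x 72 x 36 mm with two black knobs; origin under its centre; leave alone
- capo: spring-loaded steel capo lying flat, about 90 x 60 x 12 mm; origin near the middle of its long bar; leave alone
- glass_slide: glass slide, a clear tube 28 mm across and 65 mm tall standing on end; origin under its centre; leave alone
- pick_tin: red flip-top pick tin, 72 x 52 x 21 mm; origin under its centre; leave alone
- mug: blue ceramic mug, 80 mm across, 95 mm tall; origin under its centre; leave alone
- tuner: small black tuner, 50 x 32 x 14 mm; origin under its centre; leave alone

How it is judged:
By the outcome, as a careful person would: the job done as asked, in the order asked, and still so for the second after the job is handed in, while the arm keeps its last pose, push and grip.
It also fails if it takes over 51 s, if anything falls off the work surface, if the arm or the gripper's body presses on something with over 40 N, if the wrist force passes 120 N, or if a joint passes its speed limit or range.

ROBOT

A 6-joint arm with a two-finger parallel gripper is mounted at the origin on the work surface. World frame = base frame: x ahead of the robot, y to its left, z up, the work surface at z = 0. Lengths are in m, angles in rad, forces in N, time in s.
With the tool pointing down it reaches from about 0.3 to 0.875 m from the base axis. Payload 4.2 kg.
Tool frame: the origin (TCP) lies midway between the tips of the shut fingers; the grasp point (between the pads) lies 19 mm behind it; z points along the fingers, y is the line along which they close (so a half turn about z gives the same grasp; the last joint's range is limited). The gripper opens to 85 mm and grips with 20 to 120 N. Pads are 22 mm wide; open, the fingers measure 114 mm over their backs; the gripper's body (76 mm by 85 mm) begins 54 mm behind the grasp point. The pads swing forward as they close: fully open they stand 13 mm farther back than shut.
Start: joints at [1.298, 0.32, 1.565, -0, 1.257, -0.02], TCP at [0.144, 0.557, 0.231] pointing down, gripper open.
Joint ranges: [-3.11, 3.11], [-0.84, 2.01], [0.21, 2.61], [-1.34, 4.49], [0.05, 2.63], [-2.56, 2.56]. Speed limits (rad/s): [2.57, 2.57, 3.14, 3.14, 3.14, 3.14].

INTERFACE

Orientations are given as a unit quaternion [x, y, z, w].
In Python, from workcell import telemetry, vision, order gives the robot as it stands.
- The arm moves only by the tool step_arm, never from a script. Its argument "moves" is a list of rows, each a list of 4 numbers: the shift along the tool's x, y, z as a fraction of full scale, then the turn about the tool's z as a fraction of full scale. A call has 1 to 5 rows; each row is the pose to reach, as a shift and turn from the pose commanded when the call began, along the tool's axes at that moment, turning the shorter way round; what a row does not reach only later rows make up. Full scale, the value 1, is 250 mm for a shift and pi rad for a turn. A row lasts 1/12 s, in which the tool goes at most 41.7 mm and 7.16 degrees, less where a joint would pass 70% of its speed; a pose out of reach is approached as far as the arm can. A call with a number of a shift or a turn outside -1 to 1 is refused whole. A call with a gripper value outside its range is refused whole. "claw" is the opening, from 0 (shut) to 1 (fully open), set as the call begins (left out, the last holds). The fingers move at their own pace and stop on an object; the grip force is fixed at half the most. Time passes only in rows, so rows that repeat a pose let the fingers close. It gives the time, the measured TCP pose, the force, the opening and the grip force at its end, in the units of the state.
- telemetry.state(): the state, without advancing time (a new reading comes with each control period).
- vision.camera(name): name is "scene" or "side" or "wrist"; returns a dict with "frame" (480x640x3 uint8, red, green, blue), "z_map" (480x640 float32, m along the optical axis (not along the pixel's ray), 0 where there is no reading), "camera_matrix" (3x3 intrinsics, pixels), "R" (3x3) and "t" (3): a world point X has camera coordinates R X + t. Camera axes: x right, y down, z forward; pixel columns grow to the right and rows downward; lengths in m; the calibration is good to about 2 mm. A picture is of the moment at which its call begins.
- order.job_done(): hands the job in; it is judged then, once.
Trained networks look in a picture, given as the dict that the camera call returned (one of the last four; its "shot" number tells which), for a name from the list of things; names that differ only in an ending like _2 or _b are one class to them, and where a whole thing is asked for, a point or a joint stands for the part that bears it (a point fixed in the world has none). Each returns a list of dicts, best first, with "conf" (0 to 1); they miss things now and then, are a little off and sometimes report something else, mostly with a low value. They report only what shows in the picture. A call takes as long as a camera call.
- vision.regions_of(target, picture): "region" (480x640 bool, what is visible of it) and "rect" ([left, top, right, bottom] in pixels, round what is visible of it).
The state is a dict: "t": time; "q": joint angles; "qd": joint speeds; "joint_efforts": joint torques, N m; "tcp_pos": TCP position; "orientation": TCP orientation; "ft_force": force on the tool from outside, world axes, zero at the start; "ft_torque": the same for the moment, N m; "opening": finger opening in m; "grip_force": force on a finger pad.
Only numpy, scipy, OpenCV 4.12 (cv2) and the standard library are available. Lean on these libraries where they do the work, as an engineer would, in place of code of your own. Each camera call takes 0.05 s, during which the arm holds its last target. There are 200 camera calls.

## Working session

There is one attempt and no reset: what is moved stays moved. The work goes in short steps, Python scripts to look and compute and a tool call to move; the robot and the scene stay as the last step left them, time stands still between calls to the robot, and variables do not carry over. Pictures are saved under pics/ and viewed, at most 10 in all, crops included, and the job is handed in when it is done.

Besides the shell and the picture viewer there is one more tool, called after "Request:" in YAML: its name, and indented under it one key for each argument. step_arm: Moves the arm, as the interface text tells. Shift numbers are shares of 250 mm and turn numbers shares of pi rad, none past 1 either way. Its arguments: {"type":"object","properties":{"moves":{"type":"array","items":{"type":"array","items":{"type":"number","minimum":-1,"maximum":1}}},"claw":{"type":"number"}},"required":["moves"]}

```bash
ls; mkdir -p pics; cat > h.py <<'E'
import numpy as np, cv2
from workcell import telemetry, vision, order
from scipy.spatial.transform import Rotation as Ro
def cloud(p, mask=None):
    z=p["z_map"]; K=p["camera_matrix"]
    m=(z>0) if mask is None else (mask&(z>0))
    v,u=np.nonzero(m); d=z[v,u]
    c=np.stack([(u-K[0,2])/K[0,0]*d,(v-K[1,2])/K[1,1]*d,d],1)
    return (c-p["t"])@p["R"]
def pix(p,X):
    c=p["R"]@np.asarray(X)+p["t"]; q=p["camera_matrix"]@c; return q[:2]/q[2]
def save(p,n,rect=None,s=1):
    f=p["frame"][:,:,::-1]
    if rect: f=f[rect[1]:rect[3],rect[0]:rect[2]]
    cv2.imwrite("pics/"+n,cv2.resize(f,None,fx=s,fy=s,interpolation=cv2.INTER_CUBIC))
def look(p,names):
    for n in names:
        for r in vision.regions_of(n,p)[:1]:
            c=cloud(p,r["region"])
            print(n,round(r["conf"],2),np.round(r["rect"]).astype(int).tolist(),len(c), np.round(np.median(c,0),3) if len(c) else None, np.round(np.percentile(c,[3,97],axis=0),3).tolist() if len(c) else None)
E
python3 - <<'E'
from h import *
s=telemetry.state(); print(s["t"],s["tcp_pos"],s["orientation"],s["ft_force"])
a=vision.camera("scene"); b=vision.camera("side")
N=["riser_base","pedal_top","foot_knob","vial_mid","strap","phaser","capo","glass_slide","pick_tin","mug","tuner"]
for p in (a,b):
    print("cam",(-p["R"].T@p["t"]).round(3)); look(p,N)
im=np.vstack([a["frame"],b["frame"]])[:,:,::-1]
cv2.imwrite("pics/a.png",cv2.resize(np.hstack([a["frame"],b["frame"]])[:,:,::-1],(800,300),interpolation=cv2.INTER_AREA))
save(a,"scene.png")
E
```

```text
pics
0.0 [0.14368486 0.55626831 0.23049717] [ 1.26074948e-01  9.92020343e-01 -8.54392086e-04 -1.25970088e-04] [ 0.88789872 -0.26542682 -0.15859396]
cam [ 1.223 -0.191  1.05 ]
pedal_top 0.85 [258, 202, 395, 315] 8624 [0.614 0.006 0.06 ] [[0.502, -0.106, 0.048], [0.696, 0.124, 0.105]]
foot_knob 0.87 [275, 189, 299, 214] 492 [ 0.437 -0.04   0.055] [[0.407, -0.064, 0.046], [0.458, -0.013, 0.084]]
vial_mid 0.69 [257, 203, 397, 316] 8711 [0.614 0.005 0.06 ] [[0.501, -0.105, 0.047], [0.696, 0.126, 0.105]]
strap 0.66 [348, 240, 376, 260] 291 [0.638 0.066 0.122] [[0.597, 0.046, 0.067], [0.657, 0.099, 0.135]]
phaser 0.69 [455, 173, 510, 222] 1588 [0.521 0.417 0.035] [[0.459, 0.384, 0.007], [0.572, 0.464, 0.05]]
capo 0.56 [338, 168, 375, 202] 415 [0.397 0.142 0.011] [[0.351, 0.108, 0.001], [0.428, 0.18, 0.015]]
glass_slide 0.62 [163, 286, 174, 314] 349 [ 0.615 -0.333  0.046] [[0.594, -0.347, 0.002], [0.621, -0.321, 0.067]]
pick_tin 0.96 [219, 231, 245, 263] 723 [ 0.497 -0.183  0.021] [[0.455, -0.209, 0.001], [0.529, -0.156, 0.025]]
mug 0.62 [111, 224, 161, 285] 2016 [ 0.5   -0.388  0.06 ] [[0.4
[... 656 characters left out ...]
0.052 0.132] [[0.629, 0.047, 0.127], [0.653, 0.057, 0.136]]
phaser 0.56 [201, 154, 250, 197] 1144 [0.502 0.409 0.035] [[0.447, 0.383, 0.005], [0.565, 0.458, 0.05]]
capo 0.67 [204, 239, 248, 272] 524 [0.386 0.137 0.011] [[0.336, 0.106, 0.001], [0.426, 0.176, 0.015]]
glass_slide 0.85 [446, 331, 467, 369] 521 [ 0.596 -0.336  0.047] [[0.59, -0.346, 0.007], [0.615, -0.322, 0.066]]
pick_tin 0.72 [331, 308, 374, 350] 1078 [ 0.486 -0.188  0.021] [[0.453, -0.211, 0.005], [0.523, -0.158, 0.024]]
mug 0.95 [394, 366, 475, 444] 4096 [ 0.486 -0.386  0.055] [[0.439, -0.422, 0.004], [0.535, -0.347, 0.096]]
tuner 0.61 [263, 184, 288, 195] 194 [0.597 0.302 0.013] [[0.577, 0.283, 0.003], [0.623, 0.329, 0.017]]
```

View pics/scene.png

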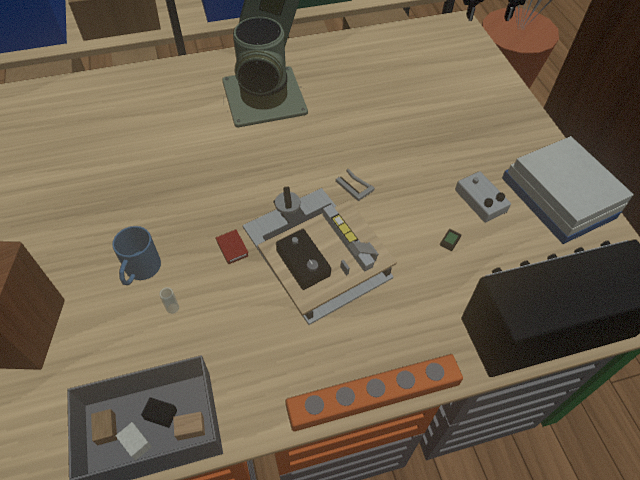

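The scene shows the riser in the middle: knob at (287,203), vial at (345,228), and the open strap at (365,252). The pedal is at (302,258), with the tin and capo standing clear. Next I fit the riser frame and locate the strap.

```bash
cat >> h.py <<'E'
def T_tool(s):
    return Ro.from_quat(s["orientation"]).as_matrix(), np.array(s["tcp_pos"])
def togo(s,P,yaw=None):
    R,t=T_tool(s); d=R.T@(np.asarray(P)-t)/0.25
    return d.round(3)
E
python3 - <<'E'
from h import *
P=[]; KN=[]; ST=[]
for n in("scene","side"):
    p=vision.camera(n)
    r=vision.regions_of("pedal_top",p)[0]["region"]; P.append(cloud(p,r))
    KN.append(cloud(p,vision.regions_of("foot_knob",p)[0]["region"]))
    ST.append(cloud(p,vision.regions_of("strap",p)[0]["region"]))
for P_ in P+[np.vstack(P)]:
    c=P_[(P_[:,2]>.047)&(P_[:,2]<.068)]
    rc=cv2.minAreaRect((c[:,:2]*1000).astype(np.float32)); print("shelf",rc)
for k in KN:
    f=k[(k[:,2]>.045)&(k[:,2]<.062)]; g=k[k[:,2]>.068]
    print("flange",cv2.minEnclosingCircle((f[:,:2]*1000).astype(np.float32)),np.median(f[:,2]),"bar",cv2.minAreaRect((g[:,:2]*1000).astype(np.float32)),np.percentile(k[:,2],99))
S=ST[0]; print(np.round(S[::12],3).tolist())
s=telemetry.state();R,t=T_tool(s);print(s["t"],R.round(3).tolist(),t)
E
```

```text
shelf ((593.1972045898438, 11.05999755859375), (192.66201782226562, 242.4842529296875), 16.476224899291992)
shelf ((590.2015991210938, 12.067474365234375), (191.717529296875, 242.33079528808594), 16.39579200744629)
shelf ((591.8931274414062, 11.538787841796875), (194.89149475097656, 244.14224243164062), 16.476226806640625)
flange ((430.114501953125, -38.065338134765625), 31.300485610961914) 0.05397621852792143 bar ((431.3193054199219, -37.61933898925781), (14.064054489135742, 44.592655181884766), 83.2203140258789) 0.08468301069763315
flange ((426.68951416015625, -37.437522888183594), 30.018638610839844) 0.05429099341664296 bar ((427.7444763183594, -37.18336868286133), (16.607006072998047, 43.942501068115234), 85.12394714355469) 0.08414960012198693
[[0.629, 0.05, 0.135], [0.632, 0.058, 0.133], [0.63, 0.046, 0.131], [0.627, 0.073, 0.116], [0.635, 0.053, 0.131], [0.621, 0.085, 0.1], [0.64, 0.055, 0.135], [0.62, 0.093, 0.092], [0.641, 0.062, 0.129], [0.624, 0.096, 0.093], [0.639, 0.067, 0.121], [0.64, 0.045, 0.128], [0.643, 0.07, 0.122], [0.642, 0.048, 0.126], [0.645, 0.074, 0.12], [0.644, 0.05, 0.124], [0.647, 0.075, 0.118], [0.651, 0.052, 0.13], [0.649, 0.079, 0.115], [0.655, 0.055, 0.131], [0.648, 0.085, 0.108], [0.629, 0.073, 0.082], [0.646, 0.093, 0.099], [0.657, 0.05, 0.125]]
1.6 [[-0.968, 0.25, 0.0], [0.25, 0.968, 0.0], [-0.0, 0.0, -1.0]] [0.14382179 0.55674708 0.23135294]
```

Request:
step_arm:
  moves:
    - [-0.7,-0.42,0,0]
    - [-0.7,-0.42,0,0]
    - [-0.7,-0.42,0,0]
    - [-0.7,-0.42,0,0]
    - [-0.7,-0.42,0,0]
  claw: 0

```text
t: 2.02
tcp_pos: [0.2881, 0.4095, 0.2315]
orientation: [0.126, 0.992, 0.0, 0.0]
ft_force: [0.3, 0.9, -0.1]
opening: 0.0255
grip_force: 0.0
```

Request:
step_arm:
  moves:
    - [-0.7,-0.42,0,0]
    - [-0.7,-0.42,0,0]
    - [-0.7,-0.42,0,0]
    - [-0.7,-0.42,0,0]
    - [-0.7,-0.42,0,0]

```text
t: 2.43
tcp_pos: [0.4316, 0.2639, 0.2316]
orientation: [0.126, 0.992, 0.0, 0.0]
ft_force: [0.7, -0.2, 0.1]
opening: -0.0
grip_force: 0.0
```

Request:
step_arm:
  moves:
    - [-0.7,-0.42,0,0.328]
    - [-0.7,-0.42,0,0.328]
    - [-0.7,-0.42,0,0.328]
    - [-0.7,-0.42,0,0.328]
    - [-0.7,-0.42,0,0.328]

```text
t: 2.85
tcp_pos: [0.5749, 0.1183, 0.2314]
orientation: [0.428, 0.904, 0.0, 0.0]
ft_force: [-0.1, 1.0, 0.2]
opening: 0.0001
grip_force: 0.0
```

```bash
python3 - <<'E'
from h import *
s=telemetry.state();R,t=T_tool(s);print(s["t"],R.round(3).tolist(),t)
p=vision.camera("wrist"); look(p,["strap","vial_mid","foot_knob","pedal_top"])
ux=np.array([.959,.284]);uy=np.array([-.284,.959]);O=np.array([.558,.0016])
c=cloud(p); d=c[:,:2]-O; rr=np.c_[d@ux,d@uy,c[:,2]]
g=vision.regions_of("strap",p)
if g:
    k=cloud(p,g[0]["region"]); d=k[:,:2]-O; k=np.c_[d@ux,d@uy,k[:,2]]
    print("strap r",np.percentile(k,[2,10,50,90,98],axis=0).round(4).tolist())
m=(rr[:,2]>.08)&(abs(rr[:,1])<.12)&(abs(rr[:,0])<.16); q=rr[m]
h=np.histogram2d(q[:,0],q[:,1],bins=[np.arange(-.08,.14,.02),np.arange(-.06,.1,.01)])[0]; print(h.astype(int))
save(p,"w1.png")
E
```

```text
2.85 [[-0.633, 0.774, 0.001], [0.774, 0.633, -0.0], [-0.0, 0.0, -1.0]] [0.57485707 0.11826343 0.23138715]
vial_mid 0.92 [154, 160, 399, 399] 27162 [0.554 0.064 0.06 ] [[0.485, -0.088, 0.05], [0.645, 0.133, 0.098]]
foot_knob 0.88 [69, 210, 144, 273] 3127 [ 0.429 -0.028  0.055] [[0.403, -0.048, 0.045], [0.453, -0.008, 0.082]]
pedal_top 0.62 [147, 164, 399, 396] 26424 [0.554 0.063 0.061] [[0.485, -0.086, 0.05], [0.643, 0.133, 0.097]]
[[   0    0    0    0    0    0    0    0    0    0    0    0    0    0
     0]
 [   0    0    0    0    0    0    0    0    0    0   84  159  189    0
     0]
 [  49   51   52  103    0    0    0    0    0    0  126  237  273    0
     0]
 [  56  134  191  374    0    0    0    0    0    0   97  232  273    0
     0]
 [   0    0   17  258    0    0    0    0    0    0  109  224  239    0
  1260]
 [   0    0    0  122    0    0    0    0    0    0  107  218  220    0
   632]
 [   0    0    0   50    0    0    0    0    0    0  103  206  188    0
     0]
 [   0    0    0    0    0    0    0    0    0    0    7  165  189   72
    20]
 [   0    0    0    0    0    0    0    0    0    0    0   39  309  278
    79]
 [   0    0    0    0    0    0    0    0    0    0   35  118  110  105
    27]
 [   0    0    0    0    0    0    0    0    0    0    0    0    0    0
     0]]
```

View pics/w1.png

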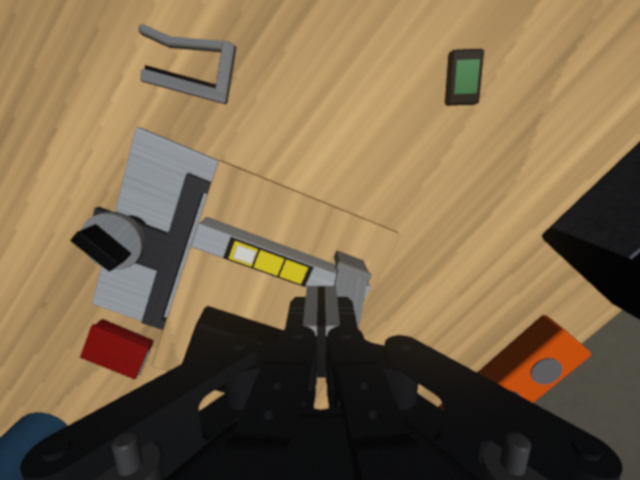

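The wrist view shows the vial at (268,262) with its bubble at the front (243,254). The strap is at (350,280), partly behind the fingers, the knob at (105,240) with its bar slanting, and the pedal is clear of the strap. The next move goes over the strap.

Request:
step_arm:
  moves:
    - [-0.31,0.068,0,0.127]
    - [-0.31,0.068,0.1,0.127]
    - [-0.31,0.068,0.27,0.127]
    - [-0.31,0.068,0.3,0.127]
    - [-0.31,0.068,0.3,0.127]

```text
t: 3.57
tcp_pos: [0.6326, 0.0726, 0.1526]
orientation: [0.595, 0.804, -0.003, -0.004]
ft_force: [-0.1, 0.3, 0.9]
opening: 0.0001
grip_force: 0.0
```

```bash
python3 - <<'E'
from h import *
s=telemetry.state();R,t=T_tool(s);print(s["t"],R.round(3).tolist(),t,s["q"])
p=vision.camera("scene"); save(p,"s2.png",[240,160,420,320],4)
print(pix(p,t))
E
```

```text
3.5667 [[-0.293, 0.956, -0.009], [0.956, 0.293, -0.0], [0.002, -0.009, -1.0]] [0.63261858 0.07264784 0.15259512] [ 9.60012620e-02  4.74837831e-01  1.52326044e+00  5.99478540e-04
  1.15279832e+00 -2.01445755e-01]
[362.79658009 234.9512895 ]
```

View pics/s2.png

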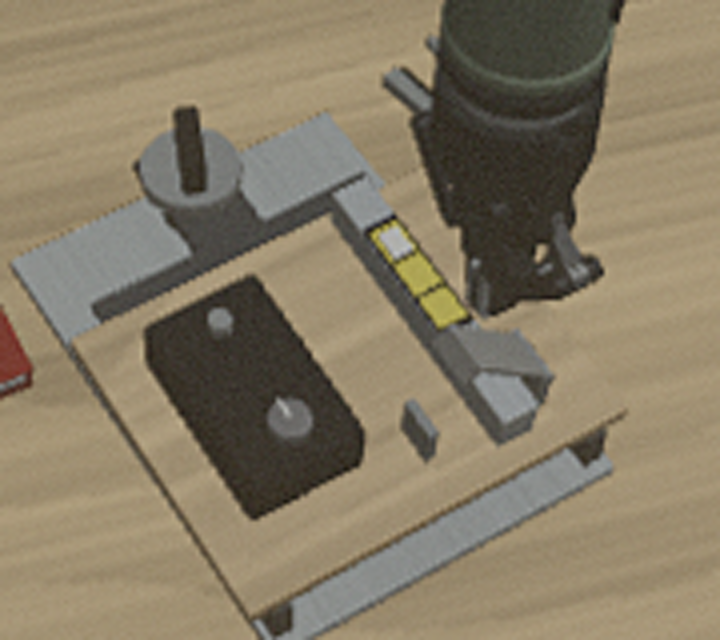

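The crop shows the strap open at about (500,350), the fingers just above and behind it, the bubble at the front line at (393,242), and a small stop tab at (420,430). I refine the strap's extent with the depth map.

```bash
python3 - <<'E'
from h import *
s=telemetry.state();R,t=T_tool(s);print(s["t"],t)
p=vision.camera("scene"); 
ux=np.array([.959,.284]);uy=np.array([-.284,.959]);O=np.array([.558,.0016])
print("tcp r",(t[:2]-O)@ux,(t[:2]-O)@uy)
for r in vision.regions_of("strap",p)[:2]:
    print(r["conf"],r["rect"])
    k=cloud(p,r["region"]);d=k[:,:2]-O; k=np.c_[d@ux,d@uy,k[:,2]]
    k=k[(k[:,2]>.085)&(k[:,1]<.09)]
    for a in np.arange(.0,.09,.01):
        b=k[(k[:,1]>=a)&(k[:,1]<a+.01)]
        if len(b): print(a.round(2),len(b),b[:,0].min().round(3),b[:,0].max().round(3),np.median(b[:,2]).round(4))
for z in(.15,.125,.11,.084): print(z,(pix(p,[.637,.069,z])-[240,160])*4)
print(togo(s,[.637,.069,.08]))
E
```

```text
3.6167 [0.63416982 0.07300866 0.15541418]
tcp r 0.09332691607776938 0.04684868022723649
0.49 [349.1, 242.6, 376.3, 256.9]
0.01 15 0.082 0.108 0.1275
0.02 82 0.08 0.113 0.1318
0.03 40 0.081 0.111 0.1285
0.04 37 0.083 0.111 0.1183
0.05 37 0.08 0.111 0.1083
0.06 35 0.081 0.109 0.0986
0.07 10 0.083 0.106 0.0916
0.15 [486.6096207  311.27118978]
0.125 [483.06341979 339.54681737]
0.11 [480.99715782 356.02215403]
0.084 [477.51972036 383.74949638]
[-0.019  0.007  0.302]
```

Request:
step_arm:
  moves:
    - [-0.019,0.007,0.05,0]
    - [-0.019,0.007,0.1,0]
    - [-0.019,0.007,0.15,0]
    - [-0.019,0.007,0.19,0]
    - [-0.019,0.007,0.23,0]

```text
t: 4.13
tcp_pos: [0.641, 0.0678, 0.1017]
orientation: [0.595, 0.804, 0.002, 0.003]
ft_force: [-0.1, -2.0, 4.5]
opening: 0.0002
grip_force: 1.8
```

Request:
step_arm:
  moves:
    - [0,0,0.03,0]
    - [0,0,0.05,0]
    - [0,0,0.05,0]
    - [0,0,0.05,0]

```text
t: 4.47
tcp_pos: [0.6391, 0.0678, 0.0866]
orientation: [0.596, 0.803, 0.0, 0.0]
ft_force: [-1.0, 0.7, -0.7]
opening: -0.0001
grip_force: 0.0
```

```bash
python3 - <<'E'
from h import *
s=telemetry.state();R,t=T_tool(s);print(s["t"],t,s["ft_force"])
p=vision.camera("scene"); save(p,"s3.png",[240,160,420,320],4)
E
```

```text
4.4667 [0.63912944 0.06780138 0.08658206] [-0.99870595  0.72804981 -0.65526351]
```

View pics/s3.png

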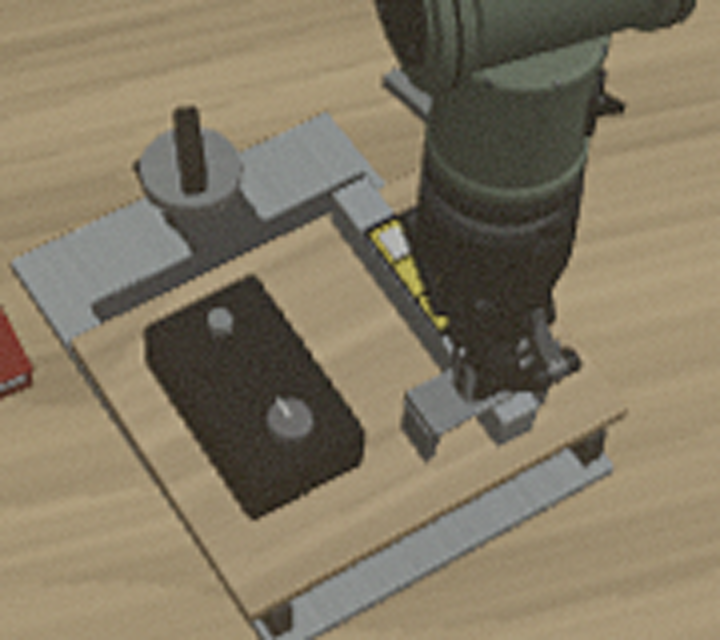

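The strap now lies flat across the level with its free end at the tab (420,425), and there is no residual force. I press it 3 mm more to make sure, then lift and go to the knob.

Request:
step_arm:
  moves:
    - [0,0,0.012,0]
    - [0,0,0.012,0]

```text
t: 4.68
tcp_pos: [0.6395, 0.0678, 0.0857]
orientation: [0.596, 0.803, 0.001, 0.001]
ft_force: [-3.4, 0.3, 9.0]
opening: -0.0002
grip_force: 4.5
```

Request:
step_arm:
  moves:
    - [0,0,-0.16,0]
    - [0,0,-0.32,0]
    - [-0.03,-0.15,-0.45,-0.04]
    - [-0.06,-0.31,-0.45,-0.08]
    - [-0.09,-0.47,-0.45,-0.12]

```text
t: 5.1
tcp_pos: [0.538, 0.0141, 0.1983]
orientation: [0.432, 0.902, 0.001, 0.003]
ft_force: [-0.6, -0.9, 0.4]
opening: 0.0001
grip_force: 0.0
```

```bash
python3 - <<'E'
from h import *
s=telemetry.state();R,t=T_tool(s);print(s["t"],t,np.degrees(np.arctan2(R[1,1],R[0,1])))
print(togo(s,[.429,-.0375,.14]))
p=vision.camera("scene"); look(p,["strap"])
E
```

```text
5.1 [0.53804633 0.01407275 0.19827735] 38.766161817462724
[ 0.113 -0.47   0.23 ]
strap 0.89 [344, 245, 375, 272] 401 [0.638 0.064 0.086] [[0.62, 0.035, 0.082], [0.656, 0.095, 0.09]]
```

Request:
step_arm:
  moves:
    - [0.11,-0.47,0,-0.252]
    - [0.11,-0.47,0,-0.252]
    - [0.11,-0.47,0,-0.252]
    - [0.11,-0.47,0.1,-0.252]
    - [0.11,-0.47,0.2,-0.252]
  claw: 1

```text
t: 5.62
tcp_pos: [0.4283, -0.0377, 0.1469]
orientation: [0.136, 0.991, 0.0, 0.003]
ft_force: [0.3, -1.0, -0.1]
opening: 0.0608
grip_force: 0.0
```

```bash
python3 - <<'E'
from h import *
s=telemetry.state();R,t=T_tool(s);print(s["t"],t,np.degrees(np.arctan2(R[1,1],R[0,1])),s["q"])
for n in("wrist","scene","side"):
    p=vision.camera(n)
    for r in vision.regions_of("foot_knob",p)[:1]:
        k=cloud(p,r["region"]); k=k[(abs(k[:,0]-.429)<.04)&(abs(k[:,1]+.038)<.04)]
        f=k[(k[:,2]>.045)&(k[:,2]<.062)]; g=k[(k[:,2]>.076)&(k[:,2]<.09)]
        print(n,r["conf"],r["rect"],len(f),len(g))
        if len(f)>50: print("flange",cv2.minEnclosingCircle((f[:,:2]*1000).astype(np.float32)),np.median(f[:,2]))
        if len(g)>30: print("bar",cv2.minAreaRect((g[:,:2]*1000).astype(np.float32)))
    if n=="wrist": save(p,"w4.png")
print(togo(s,[.429,-.0375,.056]))
E
```

```text
5.6167 [ 0.42825107 -0.03769537  0.14692815] 74.35101433037883 [-1.14651660e-01  1.69250796e-01  2.00812924e+00  1.70105600e-04
  9.58478927e-01 -1.41241609e+00]
wrist 0.95 [285.6, 196.4, 363.7, 290.2] 3585 1329
flange ((426.5871887207031, -36.184654235839844), 30.13483238220215) 0.05366912048960963
bar ((427.1782531738281, -35.713897705078125), (13.99916934967041, 44.165225982666016), 82.76847076416016)
scene 0.91 [274.5, 187.3, 300.9, 215.2] 356 97
flange ((430.67864990234375, -36.426605224609375), 30.98807716369629) 0.0538797050567784
bar ((431.1564025878906, -37.38068771362305), (13.967310905456543, 44.03623962402344), 82.57999420166016)
side 0.61 [269.2, 265.7, 298.7, 297.4] 405 161
flange ((426.79766845703125, -37.47502899169922), 30.00796890258789) 0.054542282349043604
bar ((428.0008239746094, -36.15074920654297), (17.110626220703125, 44.449825286865234), 83.05196380615234)
[-0.001  0.001  0.364]
```

View pics/w4.png

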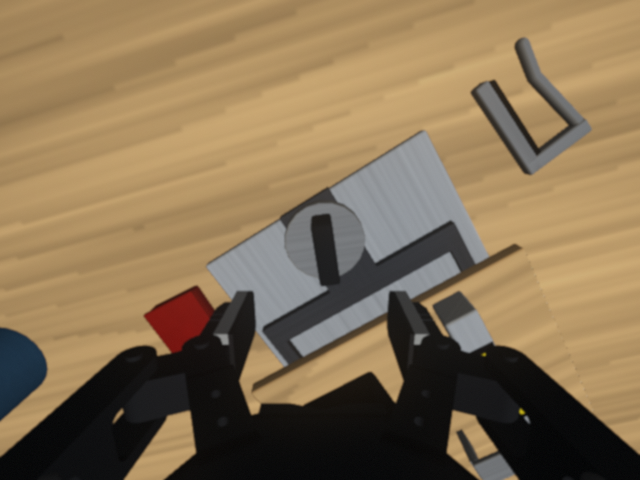

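The wrist view shows the knob at (325,240) with its bar nearly aligned between the fingers, and clear space on both sides. Now I descend and grip.

Request:
step_arm:
  moves:
    - [0.003,0.003,0.0,-0.047]
    - [0.003,0.003,0.1,-0.047]
    - [0.003,0.003,0.22,-0.047]
    - [0.003,0.003,0.32,-0.047]
    - [0.003,0.003,0.36,-0.047]

```text
t: 6.33
tcp_pos: [0.4272, -0.0358, 0.0541]
orientation: [0.065, 0.998, 0.0, -0.001]
ft_force: [-0.6, 0.0, -0.1]
opening: 0.0854
grip_force: 0.0
```

Request:
step_arm:
  moves:
    - [0,0,0,0]
    - [0,0,0,0]
    - [0,0,0,0]
    - [0,0,0,0]
    - [0,0,0,0]
  claw: 0

```text
t: 6.75
tcp_pos: [0.4286, -0.0361, 0.0568]
orientation: [0.065, 0.998, -0.0, 0.001]
ft_force: [0.7, -0.4, -0.8]
opening: 0.0255
grip_force: 0.0
```

Request:
step_arm:
  moves:
    - [0,0,0,0]
    - [0,0,0,0]
    - [0,0,0,0]
    - [0,0,0,0]
    - [0,0,0,0]

```text
t: 7.17
tcp_pos: [0.4284, -0.0351, 0.0565]
orientation: [0.065, 0.998, 0.001, 0.001]
ft_force: [-0.1, 5.9, 2.6]
opening: 0.0125
grip_force: 61.5
```

Request:
step_arm:
  moves:
    - [0,0,0.015,0]
    - [0,0,0.03,0]
    - [0,0,0.042,0]
    - [0,0,0.042,0]

```text
t: 7.5
tcp_pos: [0.4276, -0.0353, 0.0484]
orientation: [0.065, 0.998, 0.001, 0.0]
ft_force: [-9.5, 5.0, 32.1]
opening: 0.0133
grip_force: 66.2
```

```bash
cat > b.py <<'E'
from h import *
s=telemetry.state();print(s["t"],s["tcp_pos"],s["ft_force"],s["ft_torque"],s["opening"],s["q"][5])
for n in("scene","side"):
    p=vision.camera(n); save(p,n+"_b.png",[310,200,390,260] if n=="scene" else [280,170,380,250],8)
    ux=np.array([.959,.284]);uy=np.array([-.284,.959]);O=np.array([.558,.0016])
    K=p["camera_matrix"]
    # rectify the level's top plane: 0.5 mm pixels, x_r -0.05..0.1, y_r .04...07
    xs=np.arange(-.03,.075,.0005); ys=np.arange(.045,.066,.0005)
    X,Y=np.meshgrid(xs,ys); W=O+X[...,None]*ux+Y[...,None]*uy; W=np.dstack([W,np.full(X.shape,.0785)])
    c=W@p["R"].T+p["t"]; q=c@K.T; q=(q[...,:2]/q[...,2:]).astype(np.float32)
    im=cv2.remap(p["frame"],q[...,0],q[...,1],cv2.INTER_CUBIC)
    cv2.imwrite("pics/r_%s.png"%n,cv2.resize(im[::-1,:,::-1],None,fx=3,fy=3))
    f=im.astype(float)[12:31].mean(0)
    print(n); print("sat",(f[::4,0]-f[::4,2]).round().astype(int).tolist()); print("red",f[::4,0].round().astype(int).tolist())
E
python3 b.py; python3 -c "
import cv2,numpy as np
a=cv2.imread('pics/r_scene.png');b=cv2.imread('pics/r_side.png');c=cv2.imread('pics/scene_b.png')
w=max(a.shape[1],c.shape[1]);f=lambda i:cv2.copyMakeBorder(i,0,4,0,w-i.shape[1],0)
o=np.vstack([f(a),f(b),f(c)]);s=min(1,600/o.shape[0]);o=cv2.resize(o,None,fx=s,fy=s) ;cv2.imwrite('pics/rr.png',o);print(o.shape)"
```

```text
7.5 [ 0.42761526 -0.03527279  0.04835928] [-9.50232658  5.04148145 32.11564601] [0.92544195 1.06688822 0.03047194] 0.013348739907704963 -1.5528711681197382
scene
sat [-5, -4, -5, 4, 62, 104, 75, 14, -1, 2, 4, 3, 4, 5, 0, -11, 22, 85, 96, 88, 88, 87, 88, 87, 88, 88, 92, 82, 54, 54, 85, 90, 88, 87, 86, 86, 87, 87, 89, 91, 72, 31, 14, 1, -6, -3, -2, -3, -3, -3, -4, -3, 1]
red [146, 139, 89, 45, 109, 172, 169, 164, 168, 170, 170, 167, 168, 171, 177, 152, 132, 157, 172, 172, 169, 170, 169, 170, 170, 170, 178, 159, 112, 111, 162, 175, 172, 171, 169, 169, 170, 170, 173, 176, 140, 74, 39, 96, 142, 147, 143, 141, 141, 143, 145, 137, 124]
side
sat [-5, -5, -5, -6, -8, -6, 20, 76, 121, 126, 102, 74, 54, 43, 39, 41, 45, 44, 46, 60, 95, 135, 167, 185, 188, 188, 188, 189, 182, 162, 138, 129, 146, 173, 191, 195, 196, 199, 201, 200, 182, 140, 81, 29, 2, -4, -4, -3, -2, -2, -2, -2, -2]
red [142, 153, 158, 152, 132, 104, 93, 115, 147, 168, 173, 171, 171, 168, 165, 167, 172, 171, 167, 165, 176, 191, 198, 200, 199, 199, 199, 199, 192, 175, 156, 150, 166, 186, 199, 202, 204, 206, 207, 205, 195, 172, 143, 127, 133, 150, 162, 167, 168, 167, 167, 167, 164]
(600, 512, 3)
```

View pics/rr.png

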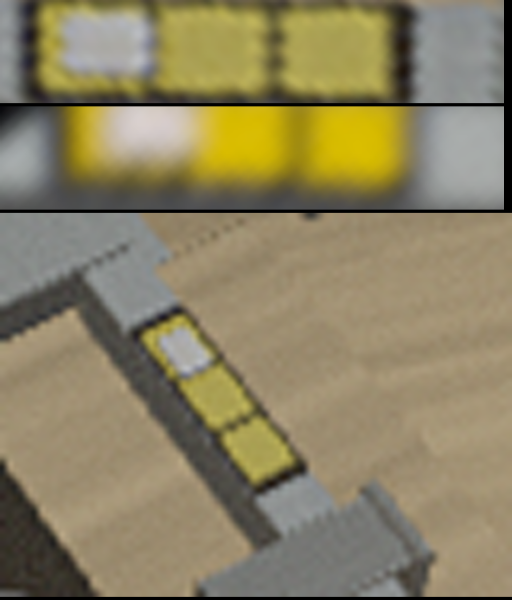

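The crop shows the bubble still at the front end: about idx 11 against a line midpoint of 22 at 2 mm each, so roughly -22 mm. The riser is pressed home at 32 N. Now I turn clockwise, easing the push slightly.

Request:
step_arm:
  moves:
    - [0,0,-0.003,0.035]
    - [0,0,-0.003,0.07]
    - [0,0,-0.003,0.105]
    - [0,0,-0.003,0.14]
    - [0,0,-0.003,0.16]

```text
t: 8.02
tcp_pos: [0.4277, -0.035, 0.0486]
orientation: [0.313, 0.95, 0.001, 0.001]
ft_force: [-7.7, 6.6, 24.8]
opening: 0.0134
grip_force: 64.9
```

Request:
step_arm:
  moves:
    - [0,0,0,0]
    - [0,0,0,0]
    - [0,0,0,0]
    - [0,0,0,0]
    - [0,0,0,0]

```text
t: 8.43
tcp_pos: [0.4277, -0.0351, 0.0486]
orientation: [0.312, 0.95, 0.001, 0.0]
ft_force: [-8.3, 6.6, 24.9]
opening: 0.0129
grip_force: 64.9
```

Request:
step_arm:
  moves:
    - [0,0,0,0]
    - [0,0,0,0]
    - [0,0,0,0]
    - [0,0,0,0]
    - [0,0,0,0]

```text
t: 8.85
tcp_pos: [0.4277, -0.0351, 0.0486]
orientation: [0.311, 0.95, 0.001, 0.001]
ft_force: [-7.1, 6.9, 25.3]
opening: 0.0128
grip_force: 64.9
```

```bash
cat > m.py <<'E'
from h import *
s=telemetry.state();print(s["t"],s["tcp_pos"],s["ft_force"],s["ft_torque"],s["opening"],s["q"][5])
ux=np.array([.959,.284]);uy=np.array([-.284,.959]);O=np.array([.558,.0016])
for n in("scene","side"):
    p=vision.camera(n); xs=np.arange(-.03,.075,.0005); ys=np.arange(.045,.066,.0005)
    X,Y=np.meshgrid(xs,ys); W=O+X[...,None]*ux+Y[...,None]*uy; W=np.dstack([W,np.full(X.shape,.0785)])
    c=W@p["R"].T+p["t"]; q=c@p["camera_matrix"].T; q=(q[...,:2]/q[...,2:]).astype(np.float32)
    im=cv2.remap(p["frame"],q[...,0],q[...,1],cv2.INTER_CUBIC).astype(float)
    if n=="side": im=im[20:]
    cv2.imwrite("pics/r_%s.png"%n,cv2.resize(im[::-1,:,::-1].clip(0,255).astype(np.uint8),None,fx=3,fy=3))
    yel=(im[...,0]-im[...,2])>(35 if n=="scene" else 60); 
    pale=((im[...,0]-im[...,2])<(45 if n=="scene" else 90))&(im[...,0]>140)
    cols=np.where(yel.sum(0)>3)[0]; lo,hi=cols.min(),cols.max()
    sl=slice(10,32) if n=="scene" else slice(0,14)
    w=pale[sl,lo:hi+1].sum(0); x=xs[lo:hi+1]
    print(n,"window",xs[lo]*1e3,xs[hi]*1e3,"bubble off mm",(1e3*((w*x).sum()/w.sum()-(xs[lo]+xs[hi])/2)).round(2),"len",(w>w.max()/2).sum()*.5)
    r=im[sl].mean((0)); print("prof R",r[::4,0].round().astype(int).tolist()); print("prof sat",(r[::4,0]-r[::4,2]).round().astype(int).tolist())
E
python3 m.py
```

```text
8.85 [ 0.42767952 -0.03507961  0.04862257] [-7.109044    6.88337264 25.32560747] [ 0.72638525  0.74522103 -0.1166586 ] 0.012824991486396495 -1.0496120512285867
scene window -22.499999999999993 51.50000000000007 bubble off mm -7.53 len 18.5
prof R [145, 140, 105, 63, 82, 149, 176, 174, 171, 170, 170, 171, 169, 159, 161, 169, 171, 172, 170, 171, 171, 171, 165, 161, 168, 173, 177, 160, 113, 114, 164, 175, 172, 172, 171, 170, 171, 171, 176, 175, 126, 58, 53, 104, 142, 145, 141, 141, 140, 142, 142, 137, 126]
prof sat [-2, -3, -5, 3, 40, 80, 92, 90, 88, 88, 88, 90, 93, 83, 32, 1, 1, 3, 4, 5, 1, -2, -5, 34, 84, 94, 93, 84, 56, 55, 86, 90, 88, 88, 89, 88, 87, 89, 92, 90, 62, 24, 6, 0, -3, -2, -2, -3, -3, -2, -2, -2, 0]
side window -19.99999999999999 52.50000000000007 bubble off mm -5.44 len 20.0
prof R [117, 128, 121, 99, 87, 114, 162, 198, 215, 220, 219, 220, 219, 216, 209, 202, 197, 200, 205, 208, 208, 208, 208, 208, 208, 210, 211, 205, 186, 166, 164, 181, 203, 215, 218, 218, 218, 218, 214, 199, 173, 140, 121, 128, 148, 163, 168, 168, 168, 168, 167, 161, 148]
prof sat [-6, -8, -10, -10, 14, 74, 141, 188, 209, 214, 213, 216, 212, 192, 148, 95, 49, 21, 12, 11, 12, 14, 16, 24, 47, 86, 133, 168, 173, 154, 148, 167, 192, 209, 216, 217, 217, 215, 209, 188, 140, 74, 20, -4, -7, -5, -4, -4, -4, -4, -3, -3, -3]
```

Request:
step_arm:
  moves:
    - [0,0,0,0.035]
    - [0,0,0,0.07]
    - [0,0,0,0.1]
    - [0,0,0,0.12]
    - [0,0,0,0.125]

```text
t: 9.37
tcp_pos: [0.4278, -0.035, 0.0486]
orientation: [0.492, 0.871, 0.001, 0.0]
ft_force: [-6.9, 7.3, 24.5]
opening: 0.0125
grip_force: 64.9
```

Request:
step_arm:
  moves:
    - [0,0,0,0]
    - [0,0,0,0]
    - [0,0,0,0]
    - [0,0,0,0]
    - [0,0,0,0]

```text
t: 9.78
tcp_pos: [0.4278, -0.035, 0.0486]
orientation: [0.491, 0.871, 0.001, 0.0]
ft_force: [-6.9, 7.4, 24.2]
opening: 0.0125
grip_force: 64.9
```

Request:
step_arm:
  moves:
    - [0,0,0,0]
    - [0,0,0,0]
    - [0,0,0,0]
    - [0,0,0,0]
    - [0,0,0,0]

```text
t: 10.2
tcp_pos: [0.4278, -0.0349, 0.0486]
orientation: [0.491, 0.871, 0.001, 0.0]
ft_force: [-6.4, 8.4, 24.6]
opening: 0.0128
grip_force: 64.9
```

Request:
step_arm:
  moves:
    - [0,0,0,0]
    - [0,0,0,0]
    - [0,0,0,0]
    - [0,0,0,0]
    - [0,0,0,0]

```text
t: 10.62
tcp_pos: [0.4278, -0.035, 0.0486]
orientation: [0.491, 0.871, 0.001, 0.0]
ft_force: [-5.9, 7.9, 24.4]
opening: 0.0129
grip_force: 64.9
```

Request:
step_arm:
  moves:
    - [0,0,0,0]
    - [0,0,0,0]
    - [0,0,0,0]
    - [0,0,0,0]
    - [0,0,0,0]

```text
t: 11.03
tcp_pos: [0.4278, -0.035, 0.0486]
orientation: [0.491, 0.871, 0.001, 0.0]
ft_force: [-6.0, 7.1, 24.3]
opening: 0.013
grip_force: 64.9
```

```bash
python3 m.py
```

```text
11.0333 [ 0.42779019 -0.03496035  0.04859272] [-5.95983898  7.116477   24.32808226] [ 0.7667567   0.83298704 -0.15283095] 0.012998586056476118 -0.657047841113443
scene window -21.499999999999993 51.50000000000007 bubble off mm -1.14 len 18.5
prof R [143, 148, 122, 64, 58, 144, 177, 174, 170, 171, 171, 170, 170, 175, 173, 140, 91, 128, 172, 174, 172, 171, 172, 173, 172, 173, 170, 156, 108, 111, 162, 173, 171, 170, 170, 171, 170, 170, 177, 174, 121, 53, 61, 128, 146, 142, 141, 140, 140, 142, 142, 129, 119]
prof sat [-2, -4, -4, -5, 24, 79, 93, 91, 90, 90, 88, 87, 88, 90, 90, 75, 50, 35, 9, 2, 1, 4, 6, 6, 3, -4, 18, 62, 59, 55, 86, 91, 89, 89, 88, 88, 88, 88, 93, 92, 64, 21, 5, -3, -3, -3, -2, -2, -2, -2, -2, 0, 3]
side window -22.999999999999993 51.00000000000007 bubble off mm 1.07 len 25.0
prof R [16, 21, 32, 60, 108, 162, 201, 219, 222, 221, 221, 221, 221, 217, 204, 181, 160, 161, 182, 202, 212, 215, 215, 215, 215, 212, 202, 183, 169, 174, 193, 210, 218, 219, 218, 219, 219, 216, 207, 185, 152, 126, 124, 143, 159, 166, 168, 168, 169, 168, 164, 154, 137]
prof sat [-5, -8, 0, 29, 85, 146, 190, 208, 212, 212, 211, 210, 213, 212, 191, 149, 95, 51, 28, 17, 13, 13, 14, 14, 16, 21, 30, 48, 79, 126, 174, 204, 214, 214, 216, 217, 217, 212, 195, 155, 94, 34, -2, -10, -9, -7, -6, -5, -5, -4, -5, -5, -3]
```

```bash
python3 - <<'E'
from h import *
ux=np.array([.959,.284]);uy=np.array([-.284,.959]);O=np.array([.558,.0016])
out=[]
for n in("scene","side","wrist"):
    a=[vision.camera(n) for _ in range(4)] if n!="wrist" else [vision.camera(n)]
    p=a[0]; F=np.mean([x["frame"] for x in a],0).astype(np.float32)
    xs=np.arange(-.035,.065,.0002); ys=np.arange(.035,.075,.0002)
    X,Y=np.meshgrid(xs,ys); W=O+X[...,None]*ux+Y[...,None]*uy; W=np.dstack([W,np.full(X.shape,.0785)])
    c=W@p["R"].T+p["t"]; q=c@p["camera_matrix"].T; q=(q[...,:2]/q[...,2:]).astype(np.float32)
    im=cv2.remap(F,q[...,0],q[...,1],cv2.INTER_CUBIC)
    out.append(im[::-1,:,::-1].clip(0,255).astype(np.uint8))
cv2.imwrite("pics/r5.png",np.vstack(out)); print(np.vstack(out).shape)
E
```

```text
(600, 500, 3)
```

View pics/r5.png

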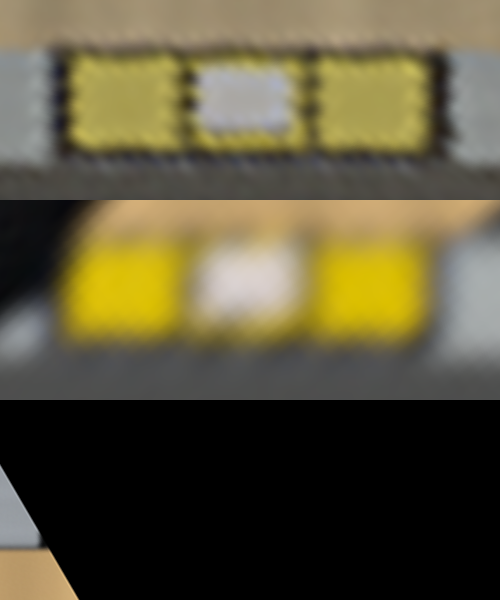

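In the rectified views the lines lie at 184 and 310, with the bubble centre at about 244 in the scene view and 247.5 in the side view. The midpoint is 247, so the bubble is within about 0.5 mm of centre. The knob is held at about 24 N, well above the 9 N stop load. I do a last strap check and hand in.

```bash
python3 - <<'E'
from h import *
p=vision.camera("scene"); look(p,["strap"]); s=telemetry.state(); print(s["t"],s["tcp_pos"],s["ft_force"],s["grip_force"])
print(order.job_done())
E
```

```text
strap 0.93 [343, 242, 375, 269] 374 [0.635 0.064 0.085] [[0.617, 0.034, 0.081], [0.652, 0.094, 0.088]]
11.6833 [ 0.42780911 -0.03495445  0.04858837] [-6.273782    8.77452427 24.28240967] 64.87411379814148
the job is handed in; nothing more can be done
None
```

I handed the job in at 11.7 s: the strap is snapped shut, the knob is gripped and held fully down at about 24 N, and the bubble is within about 0.5 mm of midway between the lines.

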